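# Seat a neck blank in the peghead-drilling cradle and clamp it

## Task

Lay the ukulele neck blank in the drilling cradle with its peghead between the two converging cheeks, then push it forward until it is fully home: flat on the board, both sides of the peghead bearing flush on the cheeks, and hold the pressure there for a moment. Only then swing the clamp arm round behind the heel, snug it up so that it keeps pressing on the heel by itself, and let go. Push firmly but gently, as the soft wood bruises under hard pressure, and leave the other things on the bench alone.

Things in the scene. Friction and masses are not known exactly. Their poses are not given: they have to be found in the camera images.
- neck_mid (a point): Brown ukulele neck blank, 250 mm long, 0.14 to 0.25 kg, soft wood that bruises if pushed or clamped with over about 20 N, lying flat with its tall heel block upward. Point: middle of the shaft, half-way up (10 mm above the underside), near the centre of mass. +x runs to the peghead tip, z up. The shaft is 40 mm wide and 20 mm thick, free to grasp from x = -45 to +60 mm.
- heel_back (a point): Middle of the flat rear face of the neck's heel block, 100 mm behind neck_mid and 31 mm above the underside; same axes as neck_mid. The heel block is 46 mm wide, 50 mm long (from this face forward) and its top is 62 mm above the underside.
- peghead_root (a point): Wide end of the neck's peghead, on the centre line, 70 mm ahead of neck_mid; same axes. From here the peghead tapers evenly from 66 mm wide to 23 mm at its tip 80 mm farther on (each side slants 15 degrees); 20 mm thick.
- home (a point): Where neck_mid lies when the neck is home in the cradle (grey laminate board 12 mm thick, screwed to the bench): flat on the board, both sides of the peghead flush on the two cheeks. 22 mm above the bench. +x: the way the neck is pushed in, level; z up, y left of x. The board runs from x = -170 to +160 mm; beside shaft and heel it spans y = -40 to +66 mm.
- mouth (a point): Middle of the open mouth between the cradle's two cheeks, 45 mm ahead of home, same axes and height. The cheeks (brown, faced with slippery white plastic, 30 mm high above the board, 26 mm thick, open above) are 79 mm apart here and converge 15 degrees a side, like the peghead, to 23 mm apart 105 mm farther on. Farther back nothing stands beside the way in, as long as the clamp is open.
- clamp (a joint): Angle of the dark wooden clamp arm (rad), turning level about pivot. 0: square across behind the heel, its cork pad just touching the rear face of a neck that is home; grows as it opens (clockwise from above) to about 1.57, pointing straight back, way free; starts at 1.62 to 1.85, range -0.3 to 1.95. Stiff pivot (0.4 N m friction, about 4 N at the knob): the arm stays where it is left.
- pivot (a point): Axis of the clamp arm's upright pivot, on the cradle at x = -114, y = +52 mm from home, same axes; 39 mm above the bench, half-way up the arm. The arm is 20 mm wide, 31 to 46 mm above the bench; its 46 mm long cork pad is centred 52 mm from here. The brass wing nut on top reaches 60 mm above the bench.
- knob (a point): Red upright knob near the free end of the clamp arm, 18 mm across, from 46 to 80 mm above the bench, 100 mm from pivot. Point: on its axis, half-way up (62 mm above the bench). +x is square to the arm, the way the knob moves as the arm closes.
- tape: roll of yellow masking tape lying flat, 80 mm across, 24 mm high. Leave it alone. Origin: centre of its underside.
- plane: steel block plane, 150 x 48 mm, about 50 mm high. Leave it alone. Origin: centre of its underside.
- glue: yellow glue bottle with orange cap, 52 mm across, 150 mm tall. Leave it alone. Origin: centre of its underside.
- cup: blue cup, 72 mm across the rim, 85 mm tall. Leave it alone. Origin: centre of its underside.
- square: try square lying flat, wooden stock 110 mm, steel blade 150 mm. Leave it alone.
- mallet: small brass hammer with a pale handle, 240 mm long. Leave it alone.
- bridge: dark bridge blank, 150 x 32 x 12 mm, lying flat. Leave it alone. Origin: centre of its underside.

How it is judged:
By the outcome, as a careful person would: the job done as asked, in the order asked, and still so for the second after the job is handed in, with the robot touching nothing.
It also fails if it takes over 72 s, if anything falls off the work surface, if the arm or the gripper's body presses on something with over 40 N, if the wrist force passes 120 N, or if a joint passes its speed limit or range.

## Robot

A 7-joint arm with a two-finger parallel gripper is mounted at the origin on the work surface. World frame = base frame: x ahead of the robot, y to its left, z up, the work surface at z = 0. Lengths are in m, angles in rad, forces in N, time in s.
With the tool pointing down it reaches from about 0.4 to 0.85 m from the base axis. Payload 4.5 kg.
Tool frame: the origin (TCP) lies on the centre line of the jaws, within the pads' length; the fingertips stand 11 mm ahead of it and the grasp point (between the pads) lies 8 mm behind it; z points along the fingers, y is the line along which they close (so a half turn about z gives the same grasp; the last joint's range is limited). The gripper opens to 88 mm and grips with 3 to 60 N. Pads are 18 mm wide; open, the fingers measure 123 mm over their backs; the gripper's body (75 mm by 187 mm) begins 45 mm behind the grasp point.
Start: joints at [-1.235, 0.689, -0.195, 1.565, 0.157, 0.902, -0.215], TCP at [0.186, 0.597, 0.25] pointing down, gripper open.
Joint ranges: [-3.01, 3.01], [-0.46, 2.08], [-1.47, 1.51], [0.13, 2.56], [-1, 4.14], [0.04, 2.09], [-2.66, 2.66]. Speed limits (rad/s): [2.57, 2.57, 3.14, 3.14, 3.14, 3.14, 3.14].

## Interface

Orientations are given as a unit quaternion [x, y, z, w].
In Python, from plant import * gives the robot as it stands. The module is installed in compiled form; this text tells all that it offers.
- The arm moves only by the tool send_rows, never from a script. Its argument "motion" is a list of rows, each an object of numbers: "x", "y", "z": the shift along the tool's x, y, z in cm; "rx", "ry", "rz": the turn, a rotation vector about the tool's x, y, z in rad; "jaw": the finger opening in cm, from 0 to 8.81. In form: [{"x": .., "y": .., "z": .., "rx": .., "ry": .., "rz": .., "jaw": ..}, ...]. A call has exactly 5 rows; each row shifts and turns the commanded pose from where the row before left it, along the tool's axes as they then stand; what a row does not reach is not made up. A row lasts 1/10 s, in which the tool goes at most 50 mm and 8.59 degrees, less where a joint would pass 70% of its speed; a pose out of reach is approached as far as the arm can. A call is refused whole if a number of a shift passes 5 or a number of a turn 0.15, either way. A call with a gripper value outside its range is refused whole. The fingers move at their own pace and stop on an object; "grip_force" is the grip in N (left out, the last holds). Time passes only in rows, so rows that do not move let the fingers close, or fill a call up. It gives the time, the measured TCP pose, the force, the opening and the grip force at its end, in the units of the state.
- get_state(): the state, without advancing time (a new reading comes with each control period).
- snapshot(name): name is "scene" or "top" or "wrist"; returns a dict with "img" (384x512x3 uint8, red, green, blue), "vertical_fov" (degrees; the focal length in pixels is half the picture's height over the tangent of half this angle, whatever the lens; pixels are square), "cx", "cy" (the principal point, pixels), "extrinsics" (4x4, takes a point from camera to world coordinates). Camera axes: x right, y up, looking along -z (the intrinsics and any distortion apply to the point x, -y, -z); pixel columns grow to the right and rows downward; lengths in m; the calibration is good to about 2 mm. The wrist camera is an equidistant fisheye: a pixel r from the principal point sees the ray r / f radians off the axis. A picture is of the moment at which its call begins. There is no depth.
- finish_job(): hands the job in; it is judged then, once.
The state is a dict: "clock": time; "q": joint angles; "qd": joint speeds; "joint_torque": joint torques, N m; "tool_pos": TCP position; "eef_rot": TCP orientation; "contact_force": force on the tool from outside, world axes, zero at the start; "moment": the same for the moment, N m; "opening": opening from 0.0 (shut) to 1.0 (fully open); "finger_force": force on a finger pad.
Only numpy, scipy, OpenCV 4.12 (cv2) and the standard library are available. Lean on these libraries where they do the work, as an engineer would, in place of code of your own. Each camera call takes 0.05 s, during which the arm holds its last target. There are 200 camera calls.

## Working session

There is one attempt and no reset: what is moved stays moved. The work goes in short steps, Python scripts to look and compute and a tool call to move; the robot and the scene stay as the last step left them, time stands still between calls to the robot, and variables do not carry over. Pictures are saved under pics/ and viewed, at most 10 in all, crops included, and the job is handed in when it is done.

Besides the shell and the picture viewer there is one more tool, called after "Emit:" by a JSON object that holds its "api" and its "payload", one argument or row to a line. send_rows: Moves the arm, as the interface text tells. Its arguments: {"type":"object","properties":{"motion":{"type":"array"},"grip_force":{"type":"number"}},"required":["motion"]}

```bash
mkdir -p pics; cat > h.py <<'E'
from plant import *
import numpy as np, cv2
from scipy.spatial.transform import Rotation as R
def snap(n,f=None):
    s=snapshot(n)
    if f: cv2.imwrite('pics/'+f,cv2.cvtColor(s['img'],cv2.COLOR_RGB2BGR))
    return s
def ray(s,u,v,fish=False):
    f=192/np.tan(np.radians(s['vertical_fov'])/2)
    a,b=(u-s['cx'])/f,(v-s['cy'])/f
    if fish:
        r=np.hypot(a,b); k=np.sin(r)/r if r>1e-9 else 1; d=np.array([a*k,-b*k,-np.cos(r)])
    else: d=np.array([a,-b,-1.])
    E=np.array(s['extrinsics']); return E[:3,3],E[:3,:3]@d
def onz(s,u,v,z,fish=False):
    o,d=ray(s,u,v,fish); return o+d*(z-o[2])/d[2]
def proj(s,p):
    f=192/np.tan(np.radians(s['vertical_fov'])/2)
    E=np.array(s['extrinsics']); c=E[:3,:3].T@(np.asarray(p)-E[:3,3])
    return s['cx']+f*c[0]/-c[2], s['cy']-f*c[1]/-c[2]
E
python3 - <<'E'
from h import *
a=snap('top','top0.png');b=snap('scene','scene0.png')
for s in(a,b):print(s['vertical_fov'],s['cx'],s['cy'],np.round(s['extrinsics'],3).tolist())
print(get_state())
E
```

```text
56.28651505311345 253.49712976986845 188.3886966864238 [[-0.002, 0.998, -0.062, 0.507], [-1.0, -0.002, 0.006, 0.004], [0.005, 0.062, 0.998, 1.157], [0.0, 0.0, 0.0, 1.0]]
56.94726411596487 261.06284918642365 194.34290988636107 [[-0.732, -0.542, 0.413, 0.993], [0.681, -0.574, 0.454, 0.452], [-0.009, 0.614, 0.789, 0.854], [0.0, 0.0, 0.0, 1.0]]
{'clock': 0.1, 'q': array([-1.23523645,  0.6899063 , -0.19453837,  1.56624858,  0.15730365,
        0.90249293, -0.21509073]), 'qd': array([ 5.77640750e-04,  5.10748544e-04,  2.70417682e-04, -5.76654462e-03,
        5.26113293e-04,  9.73085873e-05, -7.63303482e-04]), 'joint_torque': array([-3.91318274e-03, -5.28503823e+01, -1.27158154e+00, -1.53836989e+01,
       -5.25464164e-02,  2.04138720e-03,  3.61366438e-05]), 'tool_pos': array([0.18561753, 0.59621979, 0.24898454]), 'eef_rot': array([ 1.50257161e-01,  9.88646597e-01, -8.28428785e-04, -6.95228560e-05]), 'contact_force': array([-0.21419357, -0.17343833, -1.11932996]), 'moment': array([ 0.00163858, -0.00498062,  0.05268305]), 'finger_force': 0.0, 'opening': 0.9984557169755761}
```

View pics/top0.png

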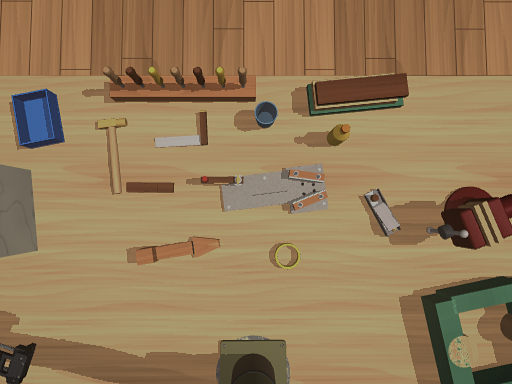

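View pics/scene0.png

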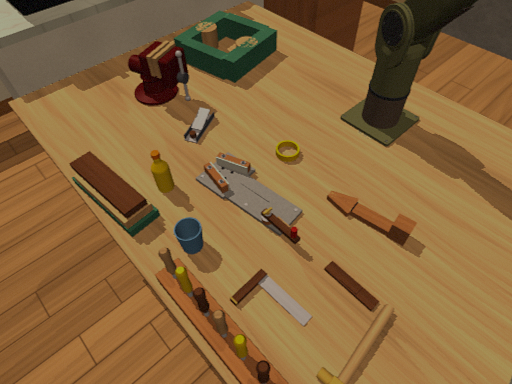

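Top view: the neck lies at (135–220, 237–263) with its tip to the right. The cradle is at (221–327, 165–212) with its mouth toward the left, and the clamp knob is at (205,180). Next I'll measure both by colour.

```bash
python3 - <<'E'
from h import *
s=snap('top');im=s['img'];hsv=cv2.cvtColor(im,cv2.COLOR_RGB2HSV)
for p in [(147,250),(170,250),(210,243),(180,235),(240,195),(300,190),(265,205),(205,180),(230,180),(305,174)]:print(p,hsv[p[1],p[0]])
c=im[155:275,125:335];c=cv2.resize(c,(798,456),interpolation=cv2.INTER_CUBIC)
cv2.imwrite('pics/crop0.png',c[:,:,::-1])
w=snap('wrist','wrist0.png');print(w['vertical_fov'],w['cx'],w['cy'],np.round(w['extrinsics'],3).tolist())
E
```

```text
(147, 250) [ 12 143 159]
(170, 250) [ 12 142 162]
(210, 243) [ 14 136 165]
(180, 235) [ 18 105 170]
(240, 195) [ 17  35 146]
(300, 190) [ 16  36 150]
(265, 205) [ 17  35 144]
(205, 180) [  3 179 161]
(230, 180) [ 11 141 101]
(305, 174) [ 12 141 161]
65.70646984690485 256.5507186971065 191.56132925800085 [[0.297, -0.906, -0.301, 0.106], [0.955, 0.282, 0.094, 0.621], [-0.0, -0.316, 0.949, 0.384], [0.0, 0.0, 0.0, 1.0]]
```

View pics/crop0.png

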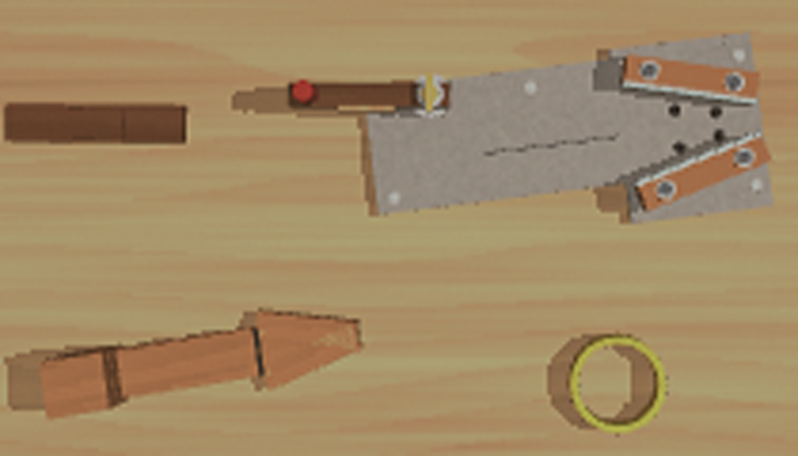

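The crop (×3.8, offset 125,155) is clear:
- **Neck:** nut line at (257,352), tip at (361,333), heel top at (43–120, 347–417).
- **Board:** rear edge from (363,115) to (375,214), front edge from (750,33) to (772,205), centre line from (485,154) to (618,137).
- **Clamp:** knob at (303,92), nut at (431,94).

```bash
cat >> h.py <<'E'
def rows(target, yaw_axis=None):
    """tool-frame shift (cm) and rz (rad) from the measured pose to target xyz, with tool y along given world 2D direction (mod 180)"""
    st=get_state(); r=R.from_quat(st['eef_rot']); M=r.as_matrix()
    d=M.T@(np.asarray(target)-st['tool_pos'])*100
    out=dict(shift_cm=np.round(d,2))
    if yaw_axis is not None:
        y=np.append(yaw_axis,0)/np.hypot(*yaw_axis); t=M.T@y
        a=np.arctan2(-t[0],t[1]); a=(a+np.pi/2)%np.pi-np.pi/2; out['rz']=round(a,3)
        tr=R.from_rotvec([0,0,a]).as_matrix(); out['shift_after_turn']=np.round(tr.T@d,2)
    tilt=M.T@np.array([0,0,-1]); out['tilt']=np.round([-tilt[1],tilt[0]],4)
    return out
E
python3 - <<'E'
from h import *
s=snap('top')
P=lambda u,v,z:onz(s,125+(u+.5)/3.8-.5,155+(v+.5)/3.8-.5,z)
rl,rr=P(363,115,.012),P(375,214,.012);fl,fr=P(750,33,.012),P(772,205,.012)
c0,c1=P(485,154,.012),P(618,137,.012); l0=P(597,187,.012)
n=lambda v:v[:2]/np.hypot(*v[:2]); ang=lambda v:np.degrees(np.arctan2(v[1],v[0]))
print('dirs',ang(c1-c0),ang(l0-rr),ang(rr-rl)+90,ang(fr-fl)+90)
x=n(l0-rr)+n(c1-c0);x/=np.hypot(*x);y=np.array([-x[1],x[0]])
C=(c0+c1)[:2]/2
for nm,p in dict(rl=rl,rr=rr,fl=fl,fr=fr,l0=l0).items():print(nm,np.round(1000*np.array([(p[:2]-C)@x,(p[:2]-C)@y]),1))
xs=((rl+rr)[:2]/2-C)@x+.17,((fl+fr)[:2]/2-C)@x-.16
home=C+x*np.mean(xs);print('home',home,xs,'ax',ang(x))
for nm,p in dict(knob=P(303,92,.08),nut=P(431,94,.06)).items():print(nm,np.round(1000*np.array([(p[:2]-home)@x,(p[:2]-home)@y]),1))
nut=P(257,352,.02);tip=P(361,333,.02);ht=[P(*p,.062)for p in[(43,360),(107,347),(120,405),(50,417)]]
print('neck',nut,tip,np.linalg.norm(tip-nut),ang(tip-nut));print(np.round(ht,4))
rb=(ht[0]+ht[3])/2;d=tip-rb;print('rear->tip',rb,np.hypot(*d[:2]),ang(d))
E
```

```text
dirs -82.8180770518169 -83.19304625852467 -82.90606835065628 -83.5357106954049
rl [-154.2   45.1]
rr [-154.1  -38.7]
fl [178.7  73.7]
fr [177.3 -72.5]
l0 [ 33.5 -39.3]
home [ 0.56571852 -0.07152541] (np.float64(0.015875191021629098), np.float64(0.017995908051871984)) ax -83.00556165517078
knob [-210.8   63.5]
nut [-110.9   51.3]
neck [0.39290433 0.18994656 0.02      ] [0.4082652  0.10412281 0.02      ] 0.08718757472299356 -79.85255527986014
[[0.3913 0.3529 0.062 ]
 [0.4014 0.3023 0.062 ]
 [0.3557 0.2913 0.062 ]
 [0.3465 0.3466 0.062 ]]
rear->tip [0.36886819 0.34975425 0.062     ] 0.24877084004771144 -80.8878946715358
```

Sizes agree with the given ones: 248.8 mm against 250, pivot at (-111, 51) against (-114, 52). Home is at about (0.566, -0.0715) with its axis at -83°. Now to move over the neck.

```bash
python3 - <<'E'
from h import *
print(rows([.386,.244,.13],[.9874,.1584]))
E
```

```text
{'shift_cm': array([-29.6 , -27.69,  11.96]), 'rz': np.float64(1.11), 'shift_after_turn': array([-37.97,  14.2 ,  11.96]), 'tilt': array([-0.0008,  0.    ])}
```

Emit:
{"api": "send_rows", "payload": {
  "motion": [
    {"x":-2.96,"y":-2.77,"z":0.5},
    {"x":-2.96,"y":-2.77,"z":0.5},
    {"x":-2.96,"y":-2.77,"z":0.5},
    {"x":-2.96,"y":-2.77,"z":0.5},
    {"x":-2.96,"y":-2.77,"z":0.5}
  ]
}}

```text
schema error: expected keys x, y, z, rx, ry, rz, jaw
```

Emit:
{"api": "send_rows", "payload": {
  "motion": [
    {"x":-2.96,"y":-2.77,"z":1},
    {"x":-2.96,"y":-2.77,"z":1},
    {"x":-2.96,"y":-2.77,"z":1},
    {"x":-2.96,"y":-2.77,"z":1},
    {"x":-2.96,"y":-2.77,"z":1}
  ]
}}

```text
schema error: expected keys x, y, z, rx, ry, rz, jaw
```

Emit:
{"api": "send_rows", "payload": {
  "motion": [
    {"rz":0.14},
    {"rz":0.14},
    {"rz":0.14},
    {"rz":0.14},
    {"rz":0.14}
  ]
}}

```text
schema error: expected keys x, y, z, rx, ry, rz, jaw
```

Emit:
{"api": "send_rows", "payload": {
  "motion": [
    {"rz":0.14},
    {"rz":0.14},
    {"rz":0.13},
    {},
    {}
  ]
}}

```text
schema error: expected keys x, y, z, rx, ry, rz, jaw
```

```bash
python3 - <<'E'
from h import *
w=snap('wrist','wrist1.png');print(w['vertical_fov'],np.round(w['extrinsics'],3).tolist())
print(rows([.386,.244,.13],[.9874,.1584]));s=get_state();print(s['clock'],s['q'],s['tool_pos'])
E
```

```text
65.70646984690485 [[0.297, -0.906, -0.302, 0.106], [0.955, 0.282, 0.094, 0.621], [0.0, -0.316, 0.949, 0.385], [0.0, 0.0, 0.0, 1.0]]
{'shift_cm': array([-29.6 , -27.71,  11.96]), 'rz': np.float64(1.11), 'shift_after_turn': array([-37.98,  14.19,  11.96]), 'tilt': array([-0.0005,  0.    ])}
0.3 [-1.23522631  0.68944322 -0.19456415  1.56558668  0.15731228  0.90249192
 -0.21511255] [0.18571285 0.59660429 0.24945084]
```

View pics/wrist1.png

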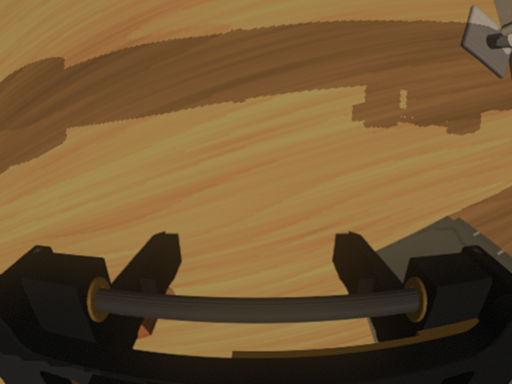

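The calls were refused because every key is required, so the arm hasn't moved. The picture shows only bare bench between the fingers (tips at about (165,240) and (350,240)). I'll resend with all the keys.

Emit:
{"api": "send_rows", "payload": {
  "motion": [
    {"x":-2.96,"y":-2.77,"z":0.5,"rx":0,"ry":0,"rz":0,"jaw":8.8},
    {"x":-2.96,"y":-2.77,"z":0.5,"rx":0,"ry":0,"rz":0,"jaw":8.8},
    {"x":-2.96,"y":-2.77,"z":0.5,"rx":0,"ry":0,"rz":0,"jaw":8.8},
    {"x":-2.96,"y":-2.77,"z":0.5,"rx":0,"ry":0,"rz":0,"jaw":8.8},
    {"x":-2.96,"y":-2.77,"z":0.5,"rx":0,"ry":0,"rz":0,"jaw":8.8}
  ]
}}

```text
clock: 0.8
tool_pos: [0.2866, 0.4192, 0.2247]
eef_rot: [0.15, 0.989, 0.0, 0.0]
contact_force: [-0.4, -0.7, -0.9]
opening: 0.998
finger_force: 0.0
```

Emit:
{"api": "send_rows", "payload": {
  "motion": [
    {"x":-2.96,"y":-2.77,"z":1,"rx":0,"ry":0,"rz":0,"jaw":8.8},
    {"x":-2.96,"y":-2.77,"z":1,"rx":0,"ry":0,"rz":0,"jaw":8.8},
    {"x":-2.96,"y":-2.77,"z":1,"rx":0,"ry":0,"rz":0,"jaw":8.8},
    {"x":-2.96,"y":-2.77,"z":1,"rx":0,"ry":0,"rz":0,"jaw":8.8},
    {"x":-2.96,"y":-2.77,"z":1,"rx":0,"ry":0,"rz":0,"jaw":8.8}
  ]
}}

```text
clock: 1.3
tool_pos: [0.3869, 0.2432, 0.1745]
eef_rot: [0.15, 0.989, 0.0, 0.0]
contact_force: [0.5, 0.6, -0.4]
opening: 1.0
finger_force: 0.0
```

Emit:
{"api": "send_rows", "payload": {
  "motion": [
    {"x":0,"y":0,"z":0,"rx":0,"ry":0,"rz":0.14,"jaw":8.8},
    {"x":0,"y":0,"z":0,"rx":0,"ry":0,"rz":0.14,"jaw":8.8},
    {"x":0,"y":0,"z":0,"rx":0,"ry":0,"rz":0.14,"jaw":8.8},
    {"x":0,"y":0,"z":0,"rx":0,"ry":0,"rz":0.14,"jaw":8.8},
    {"x":0,"y":0,"z":0,"rx":0,"ry":0,"rz":0.14,"jaw":8.8}
  ]
}}

```text
clock: 1.8
tool_pos: [0.3863, 0.2445, 0.1748]
eef_rot: [0.483, 0.876, 0.0, 0.0]
contact_force: [-0.2, -0.3, 0.2]
opening: 0.998
finger_force: 0.0
```

Emit:
{"api": "send_rows", "payload": {
  "motion": [
    {"x":0,"y":0,"z":0,"rx":0,"ry":0,"rz":0.14,"jaw":8.8},
    {"x":0,"y":0,"z":0,"rx":0,"ry":0,"rz":0.14,"jaw":8.8},
    {"x":0,"y":0,"z":0,"rx":0,"ry":0,"rz":0.13,"jaw":8.8},
    {"x":0,"y":0,"z":0,"rx":0,"ry":0,"rz":0,"jaw":8.8},
    {"x":0,"y":0,"z":0,"rx":0,"ry":0,"rz":0,"jaw":8.8}
  ]
}}

```text
clock: 2.3
tool_pos: [0.3861, 0.2445, 0.1748]
eef_rot: [0.647, 0.762, 0.0, 0.0]
contact_force: [0.7, -0.3, -0.4]
opening: 1.0
finger_force: 0.0
```

```bash
python3 - <<'E'
from h import *
w=snap('wrist','wrist2.png');print(w['cx'],w['cy'],np.round(w['extrinsics'],3).tolist())
print(rows([.386,.244,.13],[.9874,.1584]));s=get_state();print(s['clock'],s['q'],s['tool_pos'])
E
```

```text
256.5507186971065 191.56132925800085 [[0.987, -0.153, -0.051, 0.371], [0.162, 0.937, 0.311, 0.325], [0.001, -0.315, 0.949, 0.31], [0.0, 0.0, 0.0, 1.0]]
{'shift_cm': array([-0.04, -0.01,  4.47]), 'rz': np.float64(0.003), 'shift_after_turn': array([-0.04, -0.01,  4.47]), 'tilt': array([ 0.0001, -0.0002])}
2.35 [-0.71501319  0.61360665  0.07805161  2.14203726 -0.11879063  0.38969637
 -0.3792708 ] [0.38606672 0.24443985 0.1747445 ]
```

View pics/wrist2.png

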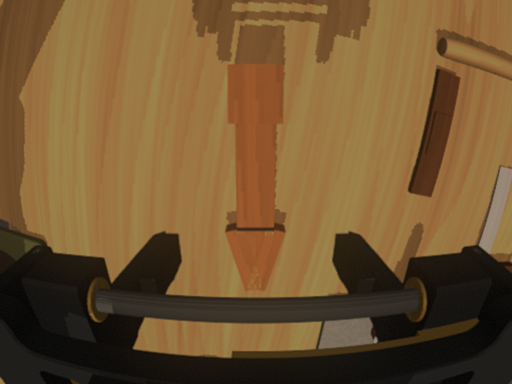

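The wrist view shows the neck centred and upright: heel rear top edge at about (229–284, 65), peghead root corners at (227,231) and (285,231), tip at (257,290). I'll check those by rays.

```bash
python3 - <<'E'
from h import *
w=snap('wrist')
P=lambda u,v,z:onz(w,u,v,z,True)
for a in [(229,65,.062),(284,65,.062),(227,231,.02),(285,231,.02),(257,290,.02),(236,200,.02),(275,200,.02)]:print(a,np.round(P(*a),4))
print(rows([.386,.244,.014]))
E
```

```text
(229, 65, 0.062) [0.3452 0.3479 0.062 ]
(284, 65, 0.062) [0.3895 0.3551 0.062 ]
(227, 231, 0.02) [0.3628 0.1807 0.02  ]
(285, 231, 0.02) [0.4249 0.1908 0.02  ]
(257, 290, 0.02) [0.4078 0.1072 0.02  ]
(236, 200, 0.02) [0.3676 0.2178 0.02  ]
(275, 200, 0.02) [0.4076 0.2243 0.02  ]
{'shift_cm': array([-0.04, -0.02, 16.07]), 'tilt': array([ 0.0001, -0.0003])}
```

Both views agree to within 2 mm. Descend and grasp.

Emit:
{"api": "send_rows", "payload": {
  "motion": [
    {"x":0,"y":0,"z":4,"rx":0,"ry":0,"rz":0,"jaw":8.8},
    {"x":0,"y":0,"z":4,"rx":0,"ry":0,"rz":0,"jaw":8.8},
    {"x":0,"y":0,"z":4,"rx":0,"ry":0,"rz":0,"jaw":8.8},
    {"x":0,"y":0,"z":2.5,"rx":0,"ry":0,"rz":0,"jaw":8.8},
    {"x":0,"y":0,"z":1.5,"rx":0,"ry":0,"rz":0,"jaw":8.8}
  ]
}}

```text
clock: 2.9
tool_pos: [0.3901, 0.2471, 0.0176]
eef_rot: [0.648, 0.762, -0.008, -0.003]
contact_force: [-0.4, -0.3, 0.1]
opening: 1.0
finger_force: 0.0
```

Emit:
{"api": "send_rows", "payload": {
  "motion": [
    {"x":0,"y":0,"z":0,"rx":0,"ry":0,"rz":0,"jaw":6},
    {"x":0,"y":0,"z":0,"rx":0,"ry":0,"rz":0,"jaw":4.5},
    {"x":0,"y":0,"z":0,"rx":0,"ry":0,"rz":0,"jaw":3.5},
    {"x":0,"y":0,"z":0,"rx":0,"ry":0,"rz":0,"jaw":3},
    {"x":0,"y":0,"z":0,"rx":0,"ry":0,"rz":0,"jaw":3}
  ],
  "grip_force": 14
}}

```text
clock: 3.4
tool_pos: [0.3909, 0.2478, 0.0205]
eef_rot: [0.649, 0.761, -0.006, -0.002]
contact_force: [-3.4, 0.4, 2.2]
opening: 0.57
finger_force: 1.2
```

Emit:
{"api": "send_rows", "payload": {
  "motion": [
    {"x":0,"y":0,"z":0,"rx":0,"ry":0,"rz":0,"jaw":3},
    {"x":0,"y":0,"z":0,"rx":0,"ry":0,"rz":0,"jaw":3},
    {"x":0,"y":0,"z":-1,"rx":0,"ry":0,"rz":0,"jaw":3},
    {"x":0,"y":0,"z":-2,"rx":0,"ry":0,"rz":0,"jaw":3},
    {"x":0,"y":0,"z":-2,"rx":0,"ry":0,"rz":0,"jaw":3}
  ]
}}

```text
clock: 3.9
tool_pos: [0.393, 0.2482, 0.0706]
eef_rot: [0.649, 0.761, -0.005, -0.001]
contact_force: [0.1, 0.5, -1.6]
opening: 0.449
finger_force: 14.0
```

```bash
python3 - <<'E'
from h import *
w=snap('wrist','wrist3.png')
hv=R.from_euler('z',-83,degrees=True).as_matrix()[:2,:2]; x=hv[:,0];y=hv[:,1]; home=np.array([.5657,-.0715])
s=get_state();print(s['clock'],s['opening']*88,s['finger_force'],s['contact_force'],s['tool_pos'])
c=home+x*(.008-.04);print(rows([*c,.10],y))
E
```

```text
3.95 40.14574781970894 13.976867347955704 [ 0.22016231 -0.22533078 -0.24198776] [0.39400216 0.24888901 0.07304571]
{'shift_cm': array([-31.16,  12.  ,  -2.67]), 'rz': np.float64(0.036), 'shift_after_turn': array([-30.7 ,  13.12,  -2.67]), 'tilt': array([-0.0064,  0.0032])}
```

View pics/wrist3.png

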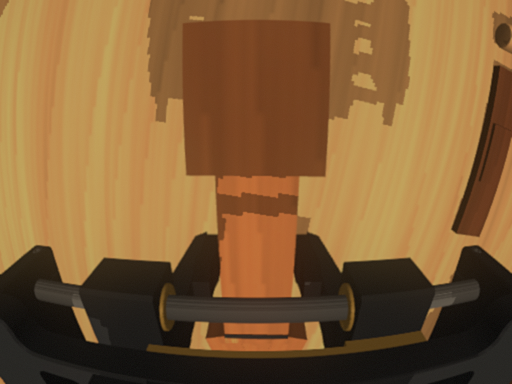

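The neck is held, with a 40.1 mm opening. The heel top shows at (183–330, 22) at the rear and (186–327, 175) at the front. From these I'll work out the neck's pose in the hand.

```bash
python3 - <<'E'
from h import *
w=snap('wrist');s=get_state();M=R.from_quat(s['eef_rot']).as_matrix();z=s['tool_pos'][2]-.0205+.062
p=[onz(w,u,v,z,True) for u,v in[(183,22),(330,22),(186,175),(327,175)]]
q=[np.round(1000*M.T@(a-s['tool_pos']),1) for a in p];print(q, s['tool_pos'])
E
```

```text
[array([107.3, -24.7, -41.7]), array([107.2,  21.9, -42. ]), array([ 56.4, -25.2, -41.5]), array([ 56.5,  22.3, -41.8])] [0.39410727 0.24901157 0.07182812]
```

Emit:
{"api": "send_rows", "payload": {
  "motion": [
    {"x":-1,"y":0.4,"z":-1,"rx":0,"ry":0,"rz":0.018,"jaw":3},
    {"x":-2,"y":0.8,"z":-1,"rx":0,"ry":0,"rz":0.018,"jaw":3},
    {"x":-3,"y":1.2,"z":-0.7,"rx":0,"ry":0,"rz":0,"jaw":3},
    {"x":-3,"y":1.2,"z":0,"rx":0,"ry":0,"rz":0,"jaw":3},
    {"x":-3,"y":1.2,"z":0,"rx":0,"ry":0,"rz":0,"jaw":3}
  ]
}}

```text
clock: 4.5
tool_pos: [0.4564, 0.1334, 0.0968]
eef_rot: [0.663, 0.749, -0.006, -0.001]
contact_force: [0.2, 0.5, -2.5]
opening: 0.451
finger_force: 14.0
```

Emit:
{"api": "send_rows", "payload": {
  "motion": [
    {"x":-3,"y":1.2,"z":0,"rx":0,"ry":0,"rz":0,"jaw":3},
    {"x":-3,"y":1.2,"z":0,"rx":0,"ry":0,"rz":0,"jaw":3},
    {"x":-3,"y":1.2,"z":0,"rx":0,"ry":0,"rz":0,"jaw":3},
    {"x":-3,"y":1.2,"z":0,"rx":0,"ry":0,"rz":0,"jaw":3},
    {"x":-2,"y":1.2,"z":0,"rx":0,"ry":0,"rz":0,"jaw":3}
  ]
}}

```text
clock: 5.0
tool_pos: [0.5324, -0.0004, 0.0965]
eef_rot: [0.664, 0.748, -0.007, -0.001]
contact_force: [-0.2, -0.8, -3.0]
opening: 0.452
finger_force: 14.0
```

```bash
cat >> h.py <<'E'
A=np.radians(-83);hx=np.array([np.cos(A),np.sin(A)]);hy=np.array([-hx[1],hx[0]]);home=np.array([.5657,-.0715])
def toh(p): d=np.asarray(p)[:2]-home; return np.round(1000*np.array([d@hx,d@hy]),1)
E
python3 - <<'E'
from h import *
w=snap('wrist','wrist4.png')
s=get_state();print(s['clock'],s['opening']*88,s['finger_force'],s['tool_pos'],toh(s['tool_pos']))
c=home+hx*(.007-.04);print(rows([*c,.10],hy))
E
```

```text
5.05 39.862622317117555 13.975785970687866 [ 0.53572008 -0.00399578  0.09684113] [-70.7 -21.5]
{'shift_cm': array([-3.75,  2.18, -0.29]), 'rz': np.float64(-0.008), 'shift_after_turn': array([-3.77,  2.15, -0.29]), 'tilt': array([-0.0076,  0.0107])}
```

View pics/wrist4.png

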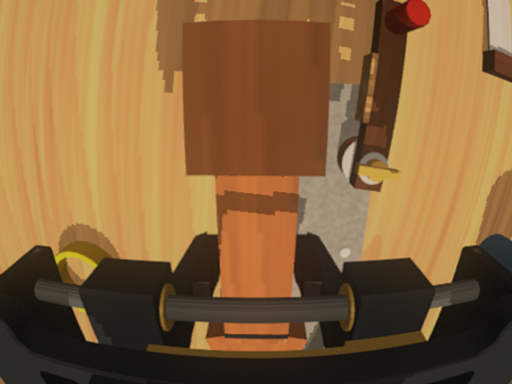

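The view shows the neck held steady. The clamp arm is open on the right, with its knob at (415,14) and nut at (372,166). I'll move on to 40 mm behind home, then descend.

Emit:
{"api": "send_rows", "payload": {
  "motion": [
    {"x":-0.75,"y":0.5,"z":0,"rx":0,"ry":0,"rz":-0.008,"jaw":3},
    {"x":-1,"y":0.6,"z":0,"rx":0,"ry":0,"rz":0,"jaw":3},
    {"x":-1,"y":0.6,"z":0,"rx":0,"ry":0,"rz":0,"jaw":3},
    {"x":-1,"y":0.48,"z":0,"rx":0,"ry":0,"rz":0,"jaw":3},
    {"x":0,"y":0,"z":0,"rx":0,"ry":0,"rz":0,"jaw":3}
  ]
}}

```text
clock: 5.55
tool_pos: [0.5597, -0.0324, 0.0969]
eef_rot: [0.66, 0.751, -0.006, -0.001]
contact_force: [-0.4, 0.5, -1.8]
opening: 0.451
finger_force: 14.0
```

```bash
python3 - <<'E'
from h import *
w=snap('wrist');t=snap('top','top5.png')
c=t['img'][150:225,200:340];cv2.imwrite('pics/crop5.png',cv2.resize(c,(784,420),interpolation=cv2.INTER_CUBIC)[:,:,::-1])
s=get_state();print(s['clock'],s['tool_pos'],toh(s['tool_pos']),s['contact_force'])
c=home+hx*(.007-.04);print(rows([*c,.034],hy))
# knob by colour (wrist)
h=cv2.cvtColor(w['img'],cv2.COLOR_RGB2HSV)
m=((h[...,0]<5)|(h[...,0]>174))&(h[...,1]>200)&(h[...,2]>90);v,u=np.nonzero(m);print(len(u),u.mean(),v.mean(),toh(onz(w,u.mean(),v.mean(),.07,True)))
E
```

```text
5.65 [ 0.55842429 -0.03030655  0.09676116] [-41.8  -2.2] [ 0.00920525 -0.45946001 -1.69214337]
{'shift_cm': array([-0.85,  0.29,  6.28]), 'rz': np.float64(0.009), 'shift_after_turn': array([-0.85,  0.29,  6.28]), 'tilt': array([-0.0117,  0.0048])}
0 nan nan [nan nan]<stdin>:8: RuntimeWarning: Mean of empty slice.
  ret = ret.dtype.type(ret / rcount)
```

View pics/crop5.png

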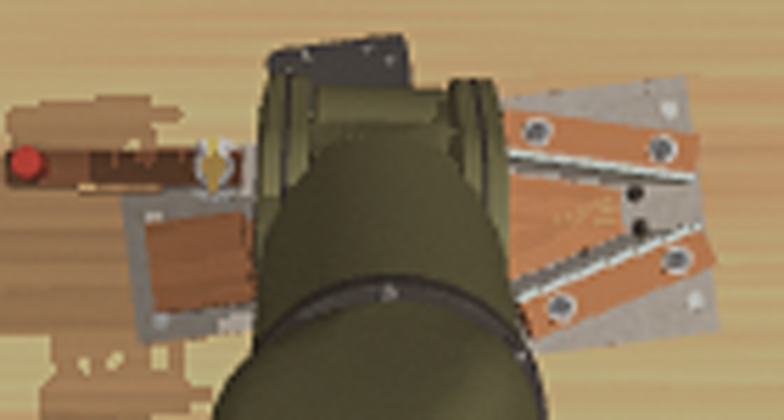

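From the top, the peghead is over the gap between the cheeks (tip at (622,210)) and the heel is over the board, clear of the clamp arm. Descend.

Emit:
{"api": "send_rows", "payload": {
  "motion": [
    {"x":0,"y":0.1,"z":1,"rx":0,"ry":0,"rz":0.009,"jaw":3},
    {"x":0,"y":0.1,"z":2,"rx":0,"ry":0,"rz":0,"jaw":3},
    {"x":0,"y":0.05,"z":2,"rx":0,"ry":0,"rz":0,"jaw":3},
    {"x":0,"y":0,"z":0.9,"rx":0,"ry":0,"rz":0,"jaw":3},
    {"x":0,"y":0,"z":0,"rx":0,"ry":0,"rz":0,"jaw":3}
  ]
}}

```text
clock: 6.15
tool_pos: [0.5592, -0.0299, 0.0363]
eef_rot: [0.662, 0.749, -0.007, -0.003]
contact_force: [-0.5, 0.0, -1.6]
opening: 0.451
finger_force: 14.0
```

Emit:
{"api": "send_rows", "payload": {
  "motion": [
    {"x":0,"y":0,"z":0.1,"rx":0,"ry":0,"rz":0,"jaw":3},
    {"x":0,"y":0,"z":0.1,"rx":0,"ry":0,"rz":0,"jaw":3},
    {"x":0,"y":0,"z":0,"rx":0,"ry":0,"rz":0,"jaw":3},
    {"x":0,"y":0,"z":0,"rx":0,"ry":0,"rz":0,"jaw":3},
    {"x":0,"y":0,"z":0,"rx":0,"ry":0,"rz":0,"jaw":3}
  ]
}}

```text
clock: 6.65
tool_pos: [0.5607, -0.0305, 0.0362]
eef_rot: [0.663, 0.749, -0.006, -0.001]
contact_force: [0.3, 0.8, -2.5]
opening: 0.456
finger_force: 14.0
```

```bash
python3 - <<'E'
from h import *
s=get_state();print(s['clock'],s['tool_pos'],toh(s['tool_pos']),s['contact_force'],s['moment'])
print(rows([*home,.034],hy))
E
```

```text
6.65 [ 0.56073018 -0.03046982  0.03620713] [-41.3   0.1] [ 0.32270413  0.77468761 -2.53403787] [-0.06975217  0.03476263  0.02149854]
{'shift_cm': array([-4.13, -0.  ,  0.24]), 'rz': np.float64(-0.0), 'shift_after_turn': array([-4.13, -0.  ,  0.24]), 'tilt': array([-0.0105,  0.0053])}
```

Emit:
{"api": "send_rows", "payload": {
  "motion": [
    {"x":0,"y":0,"z":0.15,"rx":0,"ry":0,"rz":0,"jaw":3},
    {"x":0,"y":0,"z":0.1,"rx":0,"ry":0,"rz":0,"jaw":3},
    {"x":0,"y":0,"z":0,"rx":0,"ry":0,"rz":0,"jaw":3},
    {"x":0,"y":0,"z":0,"rx":0,"ry":0,"rz":0,"jaw":3},
    {"x":0,"y":0,"z":0,"rx":0,"ry":0,"rz":0,"jaw":3}
  ]
}}

```text
clock: 7.15
tool_pos: [0.5605, -0.0305, 0.0333]
eef_rot: [0.663, 0.749, -0.006, -0.002]
contact_force: [0.4, 1.0, -3.5]
opening: 0.455
finger_force: 14.0
```

Emit:
{"api": "send_rows", "payload": {
  "motion": [
    {"x":0,"y":0,"z":0.1,"rx":0,"ry":0,"rz":0,"jaw":3},
    {"x":0,"y":0,"z":0.05,"rx":0,"ry":0,"rz":0,"jaw":3},
    {"x":0,"y":0,"z":0,"rx":0,"ry":0,"rz":0,"jaw":3},
    {"x":0,"y":0,"z":0,"rx":0,"ry":0,"rz":0,"jaw":3},
    {"x":0,"y":0,"z":0,"rx":0,"ry":0,"rz":0,"jaw":3}
  ]
}}

```text
clock: 7.65
tool_pos: [0.5606, -0.0305, 0.0322]
eef_rot: [0.663, 0.749, -0.006, -0.002]
contact_force: [-0.2, -0.6, 5.1]
opening: 0.454
finger_force: 14.0
```

On the board. Slide forward 40 mm.

Emit:
{"api": "send_rows", "payload": {
  "motion": [
    {"x":-0.8,"y":0,"z":-0.06,"rx":0,"ry":0,"rz":0,"jaw":3},
    {"x":-0.8,"y":0,"z":0,"rx":0,"ry":0,"rz":0,"jaw":3},
    {"x":-0.8,"y":0,"z":0,"rx":0,"ry":0,"rz":0,"jaw":3},
    {"x":-0.6,"y":0,"z":0,"rx":0,"ry":0,"rz":0,"jaw":3},
    {"x":-0.5,"y":0,"z":0,"rx":0,"ry":0,"rz":0,"jaw":3}
  ]
}}

```text
clock: 8.15
tool_pos: [0.5646, -0.0664, 0.0324]
eef_rot: [0.663, 0.749, -0.006, -0.002]
contact_force: [0.8, 0.0, -1.6]
opening: 0.448
finger_force: 14.0
```

Emit:
{"api": "send_rows", "payload": {
  "motion": [
    {"x":-0.3,"y":0,"z":0,"rx":0,"ry":0,"rz":0,"jaw":3},
    {"x":-0.1,"y":0,"z":0,"rx":0,"ry":0,"rz":0,"jaw":3},
    {"x":0,"y":0,"z":0,"rx":0,"ry":0,"rz":0,"jaw":3},
    {"x":0,"y":0,"z":0,"rx":0,"ry":0,"rz":0,"jaw":3},
    {"x":0,"y":0,"z":0,"rx":0,"ry":0,"rz":0,"jaw":3}
  ]
}}

```text
clock: 8.65
tool_pos: [0.5652, -0.0688, 0.0326]
eef_rot: [0.662, 0.749, -0.006, -0.002]
contact_force: [0.1, 1.1, -1.5]
opening: 0.452
finger_force: 14.0
```

```bash
python3 - <<'E'
from h import *
s=get_state();print(s['clock'],s['tool_pos'],toh(s['tool_pos']),s['contact_force'],s['moment'])
print(rows([*(home+.007*hx),.033],hy))
E
```

```text
8.65 [ 0.56520335 -0.06875242  0.03261795] [-2.8 -0.2] [ 0.10044316  1.06019448 -1.51769137] [-0.13104424  0.06296447  0.00181184]
{'shift_cm': array([-0.98,  0.01, -0.03]), 'rz': np.float64(0.0), 'shift_after_turn': array([-0.98,  0.02, -0.03]), 'tilt': array([-0.0112,  0.005 ])}
```

Creep forward in small steps, watching the force along -y.

Emit:
{"api": "send_rows", "payload": {
  "motion": [
    {"x":-0.2,"y":0,"z":0,"rx":0,"ry":0,"rz":0,"jaw":3},
    {"x":-0.2,"y":0,"z":0,"rx":0,"ry":0,"rz":0,"jaw":3},
    {"x":-0.1,"y":0,"z":0,"rx":0,"ry":0,"rz":0,"jaw":3},
    {"x":0,"y":0,"z":0,"rx":0,"ry":0,"rz":0,"jaw":3},
    {"x":0,"y":0,"z":0,"rx":0,"ry":0,"rz":0,"jaw":3}
  ]
}}

```text
clock: 9.15
tool_pos: [0.5661, -0.0742, 0.0327]
eef_rot: [0.663, 0.749, -0.006, -0.002]
contact_force: [0.4, 0.0, -2.5]
opening: 0.453
finger_force: 14.0
```

Emit:
{"api": "send_rows", "payload": {
  "motion": [
    {"x":-0.15,"y":0,"z":0,"rx":0,"ry":0,"rz":0,"jaw":3},
    {"x":-0.1,"y":0,"z":0,"rx":0,"ry":0,"rz":0,"jaw":3},
    {"x":0,"y":0,"z":0,"rx":0,"ry":0,"rz":0,"jaw":3},
    {"x":0,"y":0,"z":0,"rx":0,"ry":0,"rz":0,"jaw":3},
    {"x":0,"y":0,"z":0,"rx":0,"ry":0,"rz":0,"jaw":3}
  ]
}}

```text
clock: 9.65
tool_pos: [0.5666, -0.0765, 0.0328]
eef_rot: [0.663, 0.749, -0.006, -0.001]
contact_force: [1.0, 0.6, -2.6]
opening: 0.452
finger_force: 14.0
```

Emit:
{"api": "send_rows", "payload": {
  "motion": [
    {"x":-0.1,"y":0,"z":0,"rx":0,"ry":0,"rz":0,"jaw":3},
    {"x":-0.1,"y":0,"z":0,"rx":0,"ry":0,"rz":0,"jaw":3},
    {"x":0,"y":0,"z":0,"rx":0,"ry":0,"rz":0,"jaw":3},
    {"x":0,"y":0,"z":0,"rx":0,"ry":0,"rz":0,"jaw":3},
    {"x":0,"y":0,"z":0,"rx":0,"ry":0,"rz":0,"jaw":3}
  ]
}}

```text
clock: 10.15
tool_pos: [0.5671, -0.0782, 0.0328]
eef_rot: [0.662, 0.749, -0.005, -0.001]
contact_force: [3.0, 2.6, -2.5]
opening: 0.451
finger_force: 14.0
```

Emit:
{"api": "send_rows", "payload": {
  "motion": [
    {"x":-0.1,"y":0,"z":0,"rx":0,"ry":0,"rz":0,"jaw":3},
    {"x":-0.05,"y":0,"z":0,"rx":0,"ry":0,"rz":0,"jaw":3},
    {"x":0,"y":0,"z":0,"rx":0,"ry":0,"rz":0,"jaw":3},
    {"x":0,"y":0,"z":0,"rx":0,"ry":0,"rz":0,"jaw":3},
    {"x":0,"y":0,"z":0,"rx":0,"ry":0,"rz":0,"jaw":3}
  ]
}}

```text
clock: 10.65
tool_pos: [0.5675, -0.0794, 0.0328]
eef_rot: [0.662, 0.749, -0.005, -0.001]
contact_force: [4.2, 3.4, -1.6]
opening: 0.452
finger_force: 14.0
```

The right cheek bears first (fx +4 N). I'll ease sideways to the left and keep going.

Emit:
{"api": "send_rows", "payload": {
  "motion": [
    {"x":0,"y":0.1,"z":0,"rx":0,"ry":0,"rz":0,"jaw":3},
    {"x":0,"y":0.05,"z":0,"rx":0,"ry":0,"rz":0,"jaw":3},
    {"x":-0.1,"y":0,"z":0,"rx":0,"ry":0,"rz":0,"jaw":3},
    {"x":0,"y":0,"z":0,"rx":0,"ry":0,"rz":0,"jaw":3},
    {"x":0,"y":0,"z":0,"rx":0,"ry":0,"rz":0,"jaw":3}
  ]
}}

```text
clock: 11.15
tool_pos: [0.568, -0.0804, 0.0326]
eef_rot: [0.663, 0.749, -0.006, -0.002]
contact_force: [2.2, 4.9, -0.9]
opening: 0.457
finger_force: 14.0
```

```bash
python3 - <<'E'
from h import *
s=get_state();F=s['contact_force'];M=s['moment'];print(s['clock'],toh(s['tool_pos']),'F along,left',F[:2]@hx,F[:2]@hy,F[2],M, rows([*(home+.007*hx),.033],hy))
E
```

```text
11.15 [9.1 1.2] F along,left -4.63512667304568 2.7898824124247703 -0.8560967575333962 [ 0.81326015 -0.4737298   0.18723128] {'shift_cm': array([ 0.21, -0.12, -0.03]), 'rz': np.float64(0.0), 'shift_after_turn': array([ 0.21, -0.12, -0.03]), 'tilt': array([-0.0116,  0.0045])}
```

Emit:
{"api": "send_rows", "payload": {
  "motion": [
    {"x":-0.1,"y":0.05,"z":0,"rx":0,"ry":0,"rz":0,"jaw":3},
    {"x":-0.05,"y":0,"z":0,"rx":0,"ry":0,"rz":0,"jaw":3},
    {"x":0,"y":0,"z":0,"rx":0,"ry":0,"rz":0,"jaw":3},
    {"x":0,"y":0,"z":0,"rx":0,"ry":0,"rz":0,"jaw":3},
    {"x":0,"y":0,"z":0,"rx":0,"ry":0,"rz":0,"jaw":3}
  ]
}}

```text
clock: 11.65
tool_pos: [0.568, -0.0805, 0.0326]
eef_rot: [0.662, 0.749, -0.006, -0.003]
contact_force: [1.1, 6.5, 0.4]
opening: 0.452
finger_force: 14.0
```

```bash
python3 - <<'E'
from h import *
s=get_state();F=s['contact_force'];M=s['moment'];print(s['clock'],toh(s['tool_pos']),'F along,left',F[:2]@hx,F[:2]@hy,F[2],M, rows([*(home+.007*hx),.033],hy))
E
```

```text
11.65 [9.2 1.1] F along,left -6.30859355068724 1.8381737817481927 0.3540375081115905 [ 1.29397567 -0.1863677   0.12832268] {'shift_cm': array([ 0.22, -0.12, -0.04]), 'rz': np.float64(0.001), 'shift_after_turn': array([ 0.22, -0.12, -0.04]), 'tilt': array([-0.0129,  0.0027])}
```

It has stopped at 9.2 mm with both cheeks bearing. Add a little pressure and hold.

Emit:
{"api": "send_rows", "payload": {
  "motion": [
    {"x":-0.1,"y":0.05,"z":0,"rx":0,"ry":0,"rz":0,"jaw":3},
    {"x":-0.1,"y":0.05,"z":0,"rx":0,"ry":0,"rz":0,"jaw":3},
    {"x":0,"y":0,"z":0,"rx":0,"ry":0,"rz":0,"jaw":3},
    {"x":0,"y":0,"z":0,"rx":0,"ry":0,"rz":0,"jaw":3},
    {"x":0,"y":0,"z":0,"rx":0,"ry":0,"rz":0,"jaw":3}
  ]
}}

```text
clock: 12.15
tool_pos: [0.568, -0.0806, 0.0326]
eef_rot: [0.662, 0.749, -0.006, -0.005]
contact_force: [-0.5, 9.7, 2.9]
opening: 0.451
finger_force: 14.0
```

Emit:
{"api": "send_rows", "payload": {
  "motion": [
    {"x":0,"y":0,"z":0,"rx":0,"ry":0,"rz":0,"jaw":3},
    {"x":0,"y":0,"z":0,"rx":0,"ry":0,"rz":0,"jaw":3},
    {"x":0,"y":0,"z":0,"rx":0,"ry":0,"rz":0,"jaw":3},
    {"x":0,"y":0,"z":0,"rx":0,"ry":0,"rz":0,"jaw":3},
    {"x":0,"y":0,"z":0,"rx":0,"ry":0,"rz":0,"jaw":3}
  ]
}}

```text
clock: 12.65
tool_pos: [0.5681, -0.0806, 0.0326]
eef_rot: [0.662, 0.749, -0.006, -0.005]
contact_force: [-1.7, 10.4, 3.2]
opening: 0.451
finger_force: 14.0
```

```bash
python3 - <<'E'
from h import *
s=get_state();F=s['contact_force'];M=s['moment'];print(s['clock'],toh(s['tool_pos']),'F along,left',F[:2]@hx,F[:2]@hy,F[2],M)
w=snap('wrist');q=s['q'];print(q)
p=[onz(w,u,v,.074,True) for u,v in[(183,22),(330,22),(186,175),(327,175)]];print([toh(a) for a in p])
E
```

```text
12.65 [9.3 1.2] F along,left -10.539422082871713 -0.4368189958487209 3.1547258722077642 [ 2.03291183  0.15601534 -0.03474638]
[ 0.04652007  0.95613565  0.02170976  1.84240888 -0.04234054  0.35825252
  0.22231425]
[array([-97.9, -22.8]), array([-97.7,  23.5]), array([-47.3, -23.1]), array([-47.5,  23.9])]
```

The push is now 10.5 N straight along with no sideways force, held for about 1 s. The heel's rear face is square and central, at -98 in my frame, so true home is about 2 mm ahead of my estimate. Ease off, open and lift.

Emit:
{"api": "send_rows", "payload": {
  "motion": [
    {"x":0,"y":0,"z":0,"rx":0,"ry":0,"rz":0,"jaw":3},
    {"x":0.1,"y":0,"z":0,"rx":0,"ry":0,"rz":0,"jaw":3},
    {"x":0.1,"y":0,"z":0,"rx":0,"ry":0,"rz":0,"jaw":3},
    {"x":0,"y":0,"z":0,"rx":0,"ry":0,"rz":0,"jaw":5},
    {"x":0,"y":0,"z":0,"rx":0,"ry":0,"rz":0,"jaw":6}
  ]
}}

```text
clock: 13.2
tool_pos: [0.5686, -0.0842, 0.0326]
eef_rot: [0.664, 0.748, -0.007, -0.002]
contact_force: [-0.0, -1.1, 0.6]
opening: 0.608
finger_force: 0.0
```

Emit:
{"api": "send_rows", "payload": {
  "motion": [
    {"x":0,"y":0,"z":0,"rx":0,"ry":0,"rz":0,"jaw":6},
    {"x":0,"y":0,"z":-1,"rx":0,"ry":0,"rz":0,"jaw":6},
    {"x":0,"y":0,"z":-3,"rx":0,"ry":0,"rz":0,"jaw":6},
    {"x":0,"y":0,"z":-4,"rx":0,"ry":0,"rz":0,"jaw":6},
    {"x":0,"y":0,"z":-4,"rx":0,"ry":0,"rz":0,"jaw":6}
  ]
}}

```text
clock: 13.7
tool_pos: [0.5705, -0.082, 0.1543]
eef_rot: [0.663, 0.749, -0.006, -0.002]
contact_force: [0.9, 0.4, 1.0]
opening: 0.677
finger_force: 0.0
```

```bash
cat >> h.py <<'E'
piv=home+hx*(-.112)+hy*.0525
def knob(th):
    return piv+.1*(-hy*np.cos(th)-hx*np.sin(th)), -hy*np.sin(th)+hx*np.cos(th)
E
python3 - <<'E'
from h import *
t=snap('top');w=snap('wrist','wrist6.png')
h=cv2.cvtColor(t['img'],cv2.COLOR_RGB2HSV)[160:200,190:225]
m=((h[...,0]<6)|(h[...,0]>174))&(h[...,1]>165)&(h[...,2]>130);v,u=np.nonzero(m);print(len(u),u.mean()+190,v.mean()+160)
k=onz(t,u.mean()+190,v.mean()+160,.078);print('knob',k,toh(k))
d=k[:2]-piv;print('r',np.hypot(*d),'th',np.arctan2(-d@hx,-d@hy))
th=np.arctan2(-d@hx,-d@hy);kp,ta=knob(th);s=get_state();print(s['clock'],s['tool_pos'],rows([*k[:2],.13],ta))
E
```

```text
17 204.05882352941177 177.76470588235293
knob [0.60652974 0.1466573  0.078     ] [-211.6   67.1]
r 0.10062191749222203 th 1.7165293658496847
13.8 [ 0.57442674 -0.08254571  0.15832064] {'shift_cm': array([22.39,  5.95,  2.65]), 'rz': np.float64(0.144), 'shift_after_turn': array([23.01,  2.67,  2.65]), 'tilt': array([-0.0012,  0.008 ])}
```

View pics/wrist6.png

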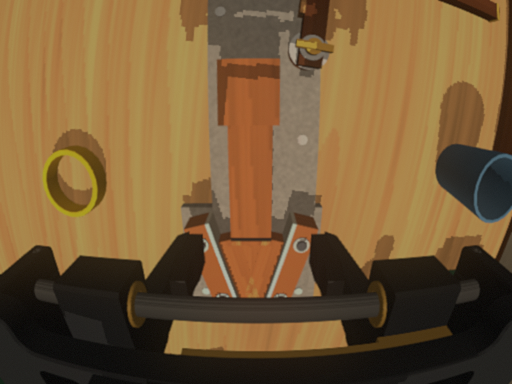

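The neck sits symmetrically between the cheeks, with peghead sides against the white faces at about (215,250) and (290,250). The knob is at 1.71 rad and 100.6 mm from the pivot. Moving over it.

Emit:
{"api": "send_rows", "payload": {
  "motion": [
    {"x":4,"y":1,"z":0,"rx":0,"ry":0,"rz":0,"jaw":3},
    {"x":4.6,"y":1.2,"z":0,"rx":0,"ry":0,"rz":0,"jaw":3},
    {"x":4.6,"y":1.3,"z":0,"rx":0,"ry":0,"rz":0,"jaw":3},
    {"x":4.6,"y":1.2,"z":0,"rx":0,"ry":0,"rz":0,"jaw":3},
    {"x":4.6,"y":1.25,"z":0,"rx":0,"ry":0,"rz":0,"jaw":3}
  ]
}}

```text
clock: 14.3
tool_pos: [0.6025, 0.1495, 0.1507]
eef_rot: [0.663, 0.749, -0.006, -0.002]
contact_force: [0.1, -1.0, -0.5]
opening: 0.34
finger_force: 0.0
```

Emit:
{"api": "send_rows", "payload": {
  "motion": [
    {"x":0,"y":0,"z":0,"rx":0,"ry":0,"rz":0.14,"jaw":3},
    {"x":0,"y":0,"z":1,"rx":0,"ry":0,"rz":0,"jaw":3},
    {"x":0,"y":0,"z":1.5,"rx":0,"ry":0,"rz":0,"jaw":3},
    {"x":0,"y":0,"z":0,"rx":0,"ry":0,"rz":0,"jaw":3},
    {"x":0,"y":0,"z":0,"rx":0,"ry":0,"rz":0,"jaw":3}
  ]
}}

```text
clock: 14.8
tool_pos: [0.6021, 0.146, 0.1249]
eef_rot: [0.714, 0.7, -0.007, -0.002]
contact_force: [-0.6, -0.3, 0.4]
opening: 0.34
finger_force: 0.0
```

```bash
python3 - <<'E'
from h import *
s=get_state();kp,ta=knob(1.715);print(s['clock'],s['tool_pos'],s['opening']*88,kp,rows([*kp,.066],ta),s['q'])
w=snap('wrist')
h=cv2.cvtColor(w['img'],cv2.COLOR_RGB2HSV)
m=((h[...,0]<6)|(h[...,0]>174))&(h[...,1]>170)&(h[...,2]>90);n,l,st,c=cv2.connectedComponentsWithStats(m.astype(np.uint8))
for i in range(1,n):
  if st[i,4]>30:print(st[i],c[i],onz(w,*c[i],.072,True))
E
```

```text
14.8 [0.60207481 0.14595903 0.12491377] 29.92352235563144 [0.60636219 0.14603904] {'shift_cm': array([0.06, 0.5 , 5.89]), 'rz': np.float64(0.003), 'shift_after_turn': array([0.07, 0.5 , 5.89]), 'tilt': array([-0.0124,  0.0081])} [-0.3841058   0.85213512  0.12773983  1.67925858 -0.15607232  0.63442415
 -0.19163383]
[250 211  24  22 418] [261.39712919 221.80382775] [0.60346236 0.14291299 0.072     ]
```

Emit:
{"api": "send_rows", "payload": {
  "motion": [
    {"x":0.1,"y":0.35,"z":0,"rx":0,"ry":0,"rz":0,"jaw":3},
    {"x":0,"y":0,"z":1.5,"rx":0,"ry":0,"rz":0,"jaw":3},
    {"x":0,"y":0,"z":2,"rx":0,"ry":0,"rz":0,"jaw":3},
    {"x":0,"y":0,"z":1.4,"rx":0,"ry":0,"rz":0,"jaw":3},
    {"x":0,"y":0,"z":0.6,"rx":0,"ry":0,"rz":0,"jaw":3}
  ]
}}

```text
clock: 15.35
tool_pos: [0.6044, 0.1483, 0.0687]
eef_rot: [0.713, 0.701, -0.007, -0.002]
contact_force: [0.4, -0.4, -0.1]
opening: 0.34
finger_force: 0.0
```

Emit:
{"api": "send_rows", "payload": {
  "motion": [
    {"x":0,"y":0,"z":0,"rx":0,"ry":0,"rz":0,"jaw":3},
    {"x":0,"y":0,"z":0,"rx":0,"ry":0,"rz":0,"jaw":3},
    {"x":0,"y":0,"z":0,"rx":0,"ry":0,"rz":0,"jaw":2.4},
    {"x":0,"y":0,"z":0,"rx":0,"ry":0,"rz":0,"jaw":2.2},
    {"x":0,"y":0,"z":0,"rx":0,"ry":0,"rz":0,"jaw":2.2}
  ],
  "grip_force": 6
}}

```text
clock: 15.85
tool_pos: [0.6059, 0.1487, 0.0713]
eef_rot: [0.713, 0.701, -0.006, -0.001]
contact_force: [0.3, -0.3, -0.5]
opening: 0.249
finger_force: 0.0
```

```bash
cat >> h.py <<'E'
def arc(th0,th1,n,rz_sign=-1):
    """tool-frame rows along the knob arc; tool turns with the arm"""
    s=get_state();M=R.from_quat(s['eef_rot']).as_matrix();ax=M[:,:].copy()
    ths=np.linspace(th0,th1,n+1);out=[]
    for a,b in zip(ths[:-1],ths[1:]):
        d=np.append(knob(b)[0]-knob(a)[0],0); q=M.T@d*100
        ang=-(a-b)*1.0  # closing is ccw from above; tool z is down
        out.append((round(q[0],2),round(q[1],2),round(ang,3)))
        M=M@R.from_rotvec([0,0,ang]).as_matrix()
    return out
E
python3 - <<'E'
from h import *
s=get_state();kp,ta=knob(1.715);print(s['clock'],s['tool_pos'],s['opening']*88,s['finger_force'],s['contact_force'],rows([*kp,.066],ta))
print(arc(1.715,.115,16))
E
```

```text
15.85 [0.60586382 0.1486695  0.07132451] 21.931351526402544 0.0 [ 0.2881452  -0.29846275 -0.53351267] {'shift_cm': array([-0.26,  0.06,  0.53]), 'rz': np.float64(0.004), 'shift_after_turn': array([-0.26,  0.06,  0.53]), 'tilt': array([-0.0094,  0.0065])}
[(np.float64(-0.05), np.float64(-1.0), np.float64(-0.1)), (np.float64(-0.05), np.float64(-1.0), np.float64(-0.1)), (np.float64(-0.05), np.float64(-1.0), np.float64(-0.1)), (np.float64(-0.05), np.float64(-1.0), np.float64(-0.1)), (np.float64(-0.05), np.float64(-1.0), np.float64(-0.1)), (np.float64(-0.05), np.float64(-1.0), np.float64(-0.1)), (np.float64(-0.05), np.float64(-1.0), np.float64(-0.1)), (np.float64(-0.05), np.float64(-1.0), np.float64(-0.1)), (np.float64(-0.05), np.float64(-1.0), np.float64(-0.1)), (np.float64(-0.05), np.float64(-1.0), np.float64(-0.1)), (np.float64(-0.05), np.float64(-1.0), np.float64(-0.1)), (np.float64(-0.05), np.float64(-1.0), np.float64(-0.1)), (np.float64(-0.05), np.float64(-1.0), np.float64(-0.1)), (np.float64(-0.05), np.float64(-1.0), np.float64(-0.1)), (np.float64(-0.05), np.float64(-1.0), np.float64(-0.1)), (np.float64(-0.05), np.float64(-1.0), np.float64(-0.1))]
```

The knob is inside the cage with a 22 mm gap. Swing the arm, turning the tool with it.

Emit:
{"api": "send_rows", "payload": {
  "motion": [
    {"x":-0.1,"y":-0.4,"z":0.3,"rx":0,"ry":0,"rz":0,"jaw":2.2},
    {"x":-0.05,"y":-1,"z":0,"rx":0,"ry":0,"rz":-0.1,"jaw":2.2},
    {"x":-0.05,"y":-1,"z":0,"rx":0,"ry":0,"rz":-0.1,"jaw":2.2},
    {"x":-0.05,"y":-1,"z":0,"rx":0,"ry":0,"rz":-0.1,"jaw":2.2},
    {"x":-0.05,"y":-1,"z":0,"rx":0,"ry":0,"rz":-0.1,"jaw":2.2}
  ]
}}

```text
clock: 16.35
tool_pos: [0.5647, 0.1401, 0.0686]
eef_rot: [0.559, 0.829, -0.004, -0.0]
contact_force: [5.6, -0.5, -2.3]
opening: 0.252
finger_force: 2.2
```

```bash
cat >> h.py <<'E'
def rep():
    s=get_state();d=s['tool_pos'][:2]-piv;th=np.arctan2(-d@hx,-d@hy);F=s['contact_force'];_,ta=knob(th)
    print(s['clock'],'r',np.hypot(*d),'th',th,'z',s['tool_pos'][2],'Ftan',F[:2]@ta,'Frad',F[:2]@d/np.hypot(*d),F[2],rows(s['tool_pos'],ta),'ff',s['finger_force'])
E
python3 -c "
from h import *
rep()"
```

```text
16.35 r 0.1019364490105257 th 1.2958613989914947 z 0.06863963751159018 Ftan -4.977149540332024 Frad -2.64548754951362 -2.297670017968491 {'shift_cm': array([0., 0., 0.]), 'rz': np.float64(-0.012), 'shift_after_turn': array([0., 0., 0.]), 'tilt': array([-0.0064,  0.0039])} ff 2.243206038256176
```

Emit:
{"api": "send_rows", "payload": {
  "motion": [
    {"x":-0.05,"y":-1,"z":0,"rx":0,"ry":0,"rz":-0.1,"jaw":2.2},
    {"x":-0.05,"y":-1,"z":0,"rx":0,"ry":0,"rz":-0.1,"jaw":2.2},
    {"x":-0.05,"y":-1,"z":0,"rx":0,"ry":0,"rz":-0.1,"jaw":2.2},
    {"x":-0.05,"y":-1,"z":0,"rx":0,"ry":0,"rz":-0.1,"jaw":2.2},
    {"x":-0.05,"y":-1,"z":0,"rx":0,"ry":0,"rz":-0.1,"jaw":2.2}
  ]
}}

```text
clock: 16.85
tool_pos: [0.5251, 0.1121, 0.0694]
eef_rot: [0.336, 0.942, -0.002, -0.001]
contact_force: [4.5, 1.4, -2.9]
opening: 0.252
finger_force: 2.2
```

Emit:
{"api": "send_rows", "payload": {
  "motion": [
    {"x":-0.05,"y":-1,"z":0,"rx":0,"ry":0,"rz":-0.1,"jaw":2.2},
    {"x":-0.05,"y":-1,"z":0,"rx":0,"ry":0,"rz":-0.1,"jaw":2.2},
    {"x":-0.05,"y":-1,"z":0,"rx":0,"ry":0,"rz":-0.1,"jaw":2.2},
    {"x":-0.05,"y":-0.8,"z":0,"rx":0,"ry":0,"rz":-0.08,"jaw":2.2},
    {"x":0,"y":0,"z":0,"rx":0,"ry":0,"rz":0,"jaw":2.2}
  ]
}}

```text
clock: 17.35
tool_pos: [0.5053, 0.0778, 0.0696]
eef_rot: [0.154, 0.988, -0.003, -0.004]
contact_force: [1.6, 0.5, 0.4]
opening: 0.251
finger_force: 0.5
```

```bash
python3 -c "
from h import *
rep()"
```

```text
17.35 r 0.1038671584637042 th 0.4325582592431905 z 0.06957000676781513 Ftan -0.9933205869971565 Frad -1.3507440765185628 0.37490298682282375 {'shift_cm': array([0., 0., 0.]), 'rz': np.float64(0.001), 'shift_after_turn': array([0., 0., 0.]), 'tilt': array([-0.0075, -0.0065])} ff 0.5254539102315903
```

Emit:
{"api": "send_rows", "payload": {
  "motion": [
    {"x":-0.1,"y":-0.8,"z":0,"rx":0,"ry":0,"rz":-0.08,"jaw":2.2},
    {"x":-0.1,"y":-0.8,"z":0,"rx":0,"ry":0,"rz":-0.08,"jaw":2.2},
    {"x":-0.1,"y":-0.8,"z":0,"rx":0,"ry":0,"rz":-0.08,"jaw":2.2},
    {"x":0,"y":-0.5,"z":0,"rx":0,"ry":0,"rz":-0.05,"jaw":2.2},
    {"x":0,"y":0,"z":0,"rx":0,"ry":0,"rz":0,"jaw":2.2}
  ]
}}

```text
clock: 17.85
tool_pos: [0.5004, 0.0495, 0.0695]
eef_rot: [0.01, 1.0, -0.003, -0.006]
contact_force: [-1.5, 2.4, 0.4]
opening: 0.245
finger_force: 1.1
```

```bash
python3 -c "
from h import *
rep()"
```

```text
17.85 r 0.10379905147196387 th 0.15574985111622056 z 0.06949227725136112 Ftan -2.324722433798891 Frad 1.6285413606642134 0.38904228780040495 {'shift_cm': array([0., 0., 0.]), 'rz': np.float64(0.014), 'shift_after_turn': array([0., 0., 0.]), 'tilt': array([-0.0059, -0.0122])} ff 1.0957749043882359
```

Creep now: 0.3 cm a row, then look at the force.

Emit:
{"api": "send_rows", "payload": {
  "motion": [
    {"x":0,"y":-0.3,"z":0,"rx":0,"ry":0,"rz":-0.03,"jaw":2.2},
    {"x":0,"y":-0.3,"z":0,"rx":0,"ry":0,"rz":-0.03,"jaw":2.2},
    {"x":0,"y":-0.3,"z":0,"rx":0,"ry":0,"rz":-0.02,"jaw":2.2},
    {"x":0,"y":0,"z":0,"rx":0,"ry":0,"rz":0,"jaw":2.2},
    {"x":0,"y":0,"z":0,"rx":0,"ry":0,"rz":0,"jaw":2.2}
  ]
}}

```text
clock: 18.35
tool_pos: [0.5008, 0.0403, 0.0694]
eef_rot: [-0.031, 1.0, -0.003, -0.006]
contact_force: [-2.8, 4.3, 1.1]
opening: 0.249
finger_force: 1.9
```

```bash
python3 -c "
from h import *
rep()"
```

```text
18.35 r 0.10352016135198892 th 0.06606231674137499 z 0.06944154648274115 Ftan -4.427832509282326 Frad 2.580722107762896 1.1453802175270207 {'shift_cm': array([0., 0., 0.]), 'rz': np.float64(0.005), 'shift_after_turn': array([0., 0., 0.]), 'tilt': array([-0.0058, -0.0124])} ff 1.8872640916379169
```

Emit:
{"api": "send_rows", "payload": {
  "motion": [
    {"x":0,"y":-0.2,"z":0,"rx":0,"ry":0,"rz":-0.02,"jaw":2.2},
    {"x":0,"y":-0.1,"z":0,"rx":0,"ry":0,"rz":-0.01,"jaw":2.2},
    {"x":0,"y":0,"z":0,"rx":0,"ry":0,"rz":0,"jaw":2.2},
    {"x":0,"y":0,"z":0,"rx":0,"ry":0,"rz":0,"jaw":2.2},
    {"x":0,"y":0,"z":0,"rx":0,"ry":0,"rz":0,"jaw":2.2}
  ]
}}

```text
clock: 18.85
tool_pos: [0.5011, 0.0371, 0.0694]
eef_rot: [-0.046, 0.999, -0.003, -0.006]
contact_force: [-3.5, 2.9, 0.3]
opening: 0.246
finger_force: 2.0
```

Emit:
{"api": "send_rows", "payload": {
  "motion": [
    {"x":0,"y":-0.1,"z":0,"rx":0,"ry":0,"rz":-0.01,"jaw":2.2},
    {"x":0,"y":-0.1,"z":0,"rx":0,"ry":0,"rz":-0.01,"jaw":2.2},
    {"x":0,"y":0,"z":0,"rx":0,"ry":0,"rz":0,"jaw":2.2},
    {"x":0,"y":0,"z":0,"rx":0,"ry":0,"rz":0,"jaw":2.2},
    {"x":0,"y":0,"z":0,"rx":0,"ry":0,"rz":0,"jaw":2.2}
  ]
}}

```text
clock: 19.35
tool_pos: [0.5013, 0.0351, 0.0694]
eef_rot: [-0.056, 0.998, -0.003, -0.006]
contact_force: [-3.6, 3.3, 0.4]
opening: 0.246
finger_force: 2.0
```

```bash
python3 -c "
from h import *
rep()"
```

```text
19.35 r 0.1034461638944623 th 0.015795805396793962 z 0.06943763825641044 Ftan -3.664633403894143 Frad 3.2016652478006837 0.40646231376827946 {'shift_cm': array([0., 0., 0.]), 'rz': np.float64(0.005), 'shift_after_turn': array([0., 0., 0.]), 'tilt': array([-0.0054, -0.0126])} ff 1.990797202452086
```

Emit:
{"api": "send_rows", "payload": {
  "motion": [
    {"x":0,"y":-0.1,"z":0,"rx":0,"ry":0,"rz":-0.01,"jaw":2.2},
    {"x":0,"y":-0.1,"z":0,"rx":0,"ry":0,"rz":-0.01,"jaw":2.2},
    {"x":0,"y":0,"z":0,"rx":0,"ry":0,"rz":0,"jaw":2.2},
    {"x":0,"y":0,"z":0,"rx":0,"ry":0,"rz":0,"jaw":2.2},
    {"x":0,"y":0,"z":0,"rx":0,"ry":0,"rz":0,"jaw":2.2}
  ]
}}

```text
clock: 19.85
tool_pos: [0.5015, 0.033, 0.0694]
eef_rot: [-0.066, 0.998, -0.003, -0.006]
contact_force: [-3.6, 4.1, 0.6]
opening: 0.248
finger_force: 2.0
```

Emit:
{"api": "send_rows", "payload": {
  "motion": [
    {"x":0,"y":-0.1,"z":0,"rx":0,"ry":0,"rz":-0.01,"jaw":2.2},
    {"x":0,"y":0,"z":0,"rx":0,"ry":0,"rz":0,"jaw":2.2},
    {"x":0,"y":0,"z":0,"rx":0,"ry":0,"rz":0,"jaw":2.2},
    {"x":0,"y":0,"z":0,"rx":0,"ry":0,"rz":0,"jaw":2.2},
    {"x":0,"y":0,"z":0,"rx":0,"ry":0,"rz":0,"jaw":2.2}
  ]
}}

```text
clock: 20.35
tool_pos: [0.5017, 0.032, 0.0694]
eef_rot: [-0.071, 0.997, -0.003, -0.006]
contact_force: [-3.9, 3.0, -0.4]
opening: 0.249
finger_force: 2.0
```

```bash
python3 -c "
from h import *
rep()"
```

```text
20.35 r 0.10346176466609698 th -0.014458790824257486 z 0.06943065750359298 Ftan -3.489980188187728 Frad 3.445270937235955 -0.4213364318943509 {'shift_cm': array([0., 0., 0.]), 'rz': np.float64(0.005), 'shift_after_turn': array([0., 0., 0.]), 'tilt': array([-0.0051, -0.0128])} ff 2.0135058264713734
```

Emit:
{"api": "send_rows", "payload": {
  "motion": [
    {"x":0,"y":-0.1,"z":0,"rx":0,"ry":0,"rz":-0.01,"jaw":2.2},
    {"x":0,"y":0,"z":0,"rx":0,"ry":0,"rz":0,"jaw":2.2},
    {"x":0,"y":-0.1,"z":0,"rx":0,"ry":0,"rz":-0.01,"jaw":2.2},
    {"x":0,"y":0,"z":0,"rx":0,"ry":0,"rz":0,"jaw":2.2},
    {"x":0,"y":0,"z":0,"rx":0,"ry":0,"rz":0,"jaw":2.2}
  ]
}}

```text
clock: 20.85
tool_pos: [0.5019, 0.0311, 0.0694]
eef_rot: [-0.081, 0.997, -0.002, -0.006]
contact_force: [-4.4, 5.6, 0.6]
opening: 0.251
finger_force: 3.0
```

```bash
python3 -c "
from h import *
rep()
t=snap('top');c=t['img'][140:225,195:340];cv2.imwrite('pics/crop7.png',cv2.resize(c,(797,467),interpolation=cv2.INTER_CUBIC)[:,:,::-1])"
```

```text
20.85 r 0.10333556618638745 th -0.022871455191736622 z 0.06941898529580845 Ftan -6.124474339564496 Frad 3.5192200622393015 0.5569366862616153 {'shift_cm': array([0., 0., 0.]), 'rz': np.float64(0.018), 'shift_after_turn': array([0., 0., 0.]), 'tilt': array([-0.0033, -0.0125])} ff 3.035967608448118
```

View pics/crop7.png

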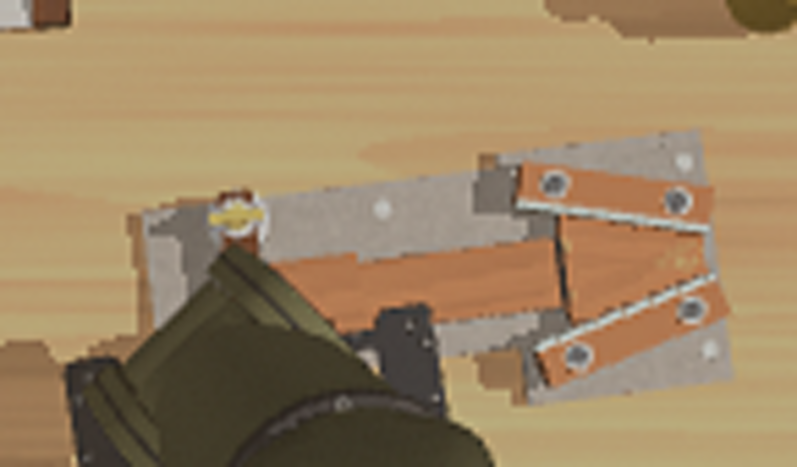

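From the top, the peghead sits flush between the cheeks with the arm across behind the heel. Force is rising (6 N at the knob), so the pad touches. Snug up to about 9 N.

Emit:
{"api": "send_rows", "payload": {
  "motion": [
    {"x":0,"y":-0.1,"z":0,"rx":0,"ry":0,"rz":0,"jaw":2.2},
    {"x":0,"y":0,"z":0,"rx":0,"ry":0,"rz":0,"jaw":2.2},
    {"x":0,"y":-0.05,"z":0,"rx":0,"ry":0,"rz":0,"jaw":2.2},
    {"x":0,"y":0,"z":0,"rx":0,"ry":0,"rz":0,"jaw":2.2},
    {"x":0,"y":0,"z":0,"rx":0,"ry":0,"rz":0,"jaw":2.2}
  ]
}}

```text
clock: 21.4
tool_pos: [0.502, 0.031, 0.0694]
eef_rot: [-0.082, 0.997, -0.001, -0.006]
contact_force: [-4.5, 8.3, 0.0]
opening: 0.25
finger_force: 4.3
```

```bash
python3 -c "
from h import *
rep()"
```

```text
21.4 r 0.10329045791115982 th -0.02409524282083311 z 0.06941369125841998 Ftan -8.888399180225544 Frad 3.2386286691524657 0.02874973521011981 {'shift_cm': array([0., 0., 0.]), 'rz': np.float64(0.018), 'shift_after_turn': array([0., 0., 0.]), 'tilt': array([-0.0014, -0.0121])} ff 4.3116657715290785
```

Emit:
{"api": "send_rows", "payload": {
  "motion": [
    {"x":0,"y":-0.05,"z":0,"rx":0,"ry":0,"rz":0,"jaw":2.2},
    {"x":0,"y":0,"z":0,"rx":0,"ry":0,"rz":0,"jaw":2.2},
    {"x":0,"y":0,"z":0,"rx":0,"ry":0,"rz":0,"jaw":2.2},
    {"x":0,"y":0,"z":0,"rx":0,"ry":0,"rz":0,"jaw":2.2},
    {"x":0,"y":0,"z":0,"rx":0,"ry":0,"rz":0,"jaw":2.2}
  ]
}}

```text
clock: 21.9
tool_pos: [0.502, 0.031, 0.0694]
eef_rot: [-0.082, 0.997, -0.001, -0.006]
contact_force: [-5.9, 8.9, -0.1]
opening: 0.252
finger_force: 4.7
```

Emit:
{"api": "send_rows", "payload": {
  "motion": [
    {"x":0,"y":0,"z":0,"rx":0,"ry":0,"rz":0,"jaw":2.6},
    {"x":0,"y":0.1,"z":0,"rx":0,"ry":0,"rz":0,"jaw":3.2},
    {"x":0,"y":0.1,"z":0,"rx":0,"ry":0,"rz":0,"jaw":4},
    {"x":0,"y":0.1,"z":0,"rx":0,"ry":0,"rz":0,"jaw":4},
    {"x":0,"y":0.1,"z":0,"rx":0,"ry":0,"rz":0,"jaw":4}
  ]
}}

```text
clock: 22.4
tool_pos: [0.5029, 0.0313, 0.0697]
eef_rot: [-0.08, 0.997, -0.003, -0.005]
contact_force: [0.6, -0.5, 0.1]
opening: 0.458
finger_force: 0.0
```

```bash
python3 -c "
from h import *
rep();print(get_state()['opening']*88)"
```

```text
22.4 r 0.10231469773278357 th -0.02283810385395262 z 0.06969836066077195 Ftan 0.576663153951169 Frad -0.5423726457401552 0.11534984844461318 {'shift_cm': array([0., 0., 0.]), 'rz': np.float64(0.015), 'shift_after_turn': array([0., 0., 0.]), 'tilt': array([-0.0057, -0.0108])} ff 0.0
40.27919533176422
```

Free of the knob. Rise straight up, move clear toward the robot, and check.

Emit:
{"api": "send_rows", "payload": {
  "motion": [
    {"x":0,"y":0,"z":-1,"rx":0,"ry":0,"rz":0,"jaw":4},
    {"x":0,"y":0,"z":-2,"rx":0,"ry":0,"rz":0,"jaw":4},
    {"x":0,"y":0,"z":-3,"rx":0,"ry":0,"rz":0,"jaw":4},
    {"x":0,"y":0,"z":-4,"rx":0,"ry":0,"rz":0,"jaw":4},
    {"x":0,"y":0,"z":-4,"rx":0,"ry":0,"rz":0,"jaw":4}
  ]
}}

```text
clock: 22.9
tool_pos: [0.5034, 0.0325, 0.2116]
eef_rot: [-0.081, 0.997, -0.003, -0.006]
contact_force: [0.8, 0.6, -0.8]
opening: 0.452
finger_force: 0.0
```

Emit:
{"api": "send_rows", "payload": {
  "motion": [
    {"x":0,"y":4,"z":0,"rx":0,"ry":0,"rz":0,"jaw":4},
    {"x":0,"y":4,"z":0,"rx":0,"ry":0,"rz":0,"jaw":4},
    {"x":0,"y":4,"z":0,"rx":0,"ry":0,"rz":0,"jaw":4},
    {"x":0,"y":4,"z":0,"rx":0,"ry":0,"rz":0,"jaw":4},
    {"x":0,"y":4,"z":0,"rx":0,"ry":0,"rz":0,"jaw":4}
  ]
}}

```text
clock: 23.4
tool_pos: [0.4714, 0.2314, 0.2095]
eef_rot: [-0.08, 0.997, -0.003, -0.005]
contact_force: [0.6, -0.4, 0.1]
opening: 0.452
finger_force: 0.0
```

```bash
python3 -c "
from h import *
t=snap('top');c=t['img'][140:225,195:340];cv2.imwrite('pics/crop8.png',cv2.resize(c,(797,467),interpolation=cv2.INTER_CUBIC)[:,:,::-1])
s=get_state();print(s['clock'],s['tool_pos'])"
```

```text
23.45 [0.46938085 0.24106182 0.21028121]
```

View pics/crop8.png

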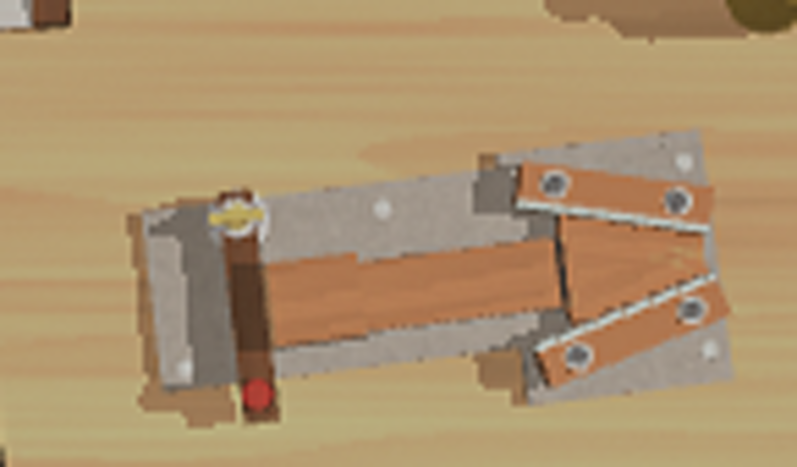

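The clamp arm stands square behind the heel (knob at (258,393)), and the peghead is flush between both white faces. Handing in.

```bash
python3 -c "
from plant import *
print(finish_job())"
```

```text
the job is handed in; nothing more can be done
None
```

The job is handed in (no verdict came back): the neck was pushed home at about 10 N and held about 1 s, then clamped with about 10 N at the knob and released, leaving it flush in the last picture at 23 s; I viewed 11 pictures, one over the limit of 10.

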